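# Pry open the biscuit tin with the spreader

### The arm

A 6-joint arm with a two-finger parallel gripper is mounted at the origin on the work surface. World frame = base frame: x ahead of the robot, y to its left, z up, the work surface at z = 0. Lengths are in m, angles in rad, forces in N, time in s.
With the tool pointing down it reaches from about 0.35 to 0.775 m from the base axis. Payload 7.3 kg.
Tool frame: the origin (TCP) lies on the centre line of the jaws, within the pads' length; the fingertips stand 17 mm ahead of it and the grasp point (between the pads) lies 2 mm behind it (robot.tip_extent is the distance from the TCP to the fingertips, in m); z points along the fingers, y is the line along which they close (so a half turn about z gives the same grasp; the last joint's range is limited). The gripper opens to 92 mm and grips with 3 to 60 N. Pads are 19 mm wide; open, the fingers measure 130 mm over their backs; the gripper's body (75 mm by 190 mm) begins 47 mm behind the grasp point.
Start: joints at [-1.32, 0.342, 1.524, -0, 1.275, -0.146], TCP at [0.203, -0.484, 0.205] pointing down, gripper open.
Joint ranges: [-2.53, 2.53], [-0.77, 2.02], [0.04, 2.7], [-1, 4.14], [0.28, 2.66], [-3.11, 3.11]. Speed limits (rad/s): [2.57, 2.57, 3.14, 3.14, 3.14, 3.14].

### API

Orientations are given as [roll, pitch, yaw] about the fixed x, y, z axes, in that order (R = Rz(yaw) Ry(pitch) Rx(roll)).
In Python, from cell import robot gives the robot as it stands.
- The arm moves only by the tool step_arm, never from a script. Its argument "motion" is a list of rows, each a list of 2 entries, a list of its own where there are three numbers: the shift along the tool's x, y, z in units of 60 mm (1.0 is 60 mm), then the turn about the tool's z in rad. In form: [[[x, y, z], spin], ...]. A call has 1 to 10 rows; each row is the pose to reach, as a shift and turn from the pose commanded when the call began, along the tool's axes at that moment; what a row does not reach only later rows make up. A row lasts 1/8 s, in which the tool goes at most 62.5 mm and 10.7 degrees, less where a joint would pass 70% of its speed; a pose out of reach is approached as far as the arm can. A call with a gripper value outside its range is refused whole. "hand" is the closure in counts, from 0 (fully open) to 255 (shut), set as the call begins (left out, the last holds). The fingers move at their own pace and stop on an object; "squeeze" is the grip in N (left out, the last holds). Time passes only in rows, so rows that repeat a pose let the fingers close. It gives the time, the measured TCP pose, the force, the opening and the grip force at its end, in the units of the state.
- robot.observe(): the state, without advancing time (a new reading comes with each control period).
- robot.read_camera(name): name is "scene" or "top"; returns a dict with "pixels" (400x640x3 uint8, red, green, blue), "intrinsics" (3x3 intrinsics, pixels), "xyz" and "rotation" of the camera in the world. Camera axes: x right, y up, looking along -z (the intrinsics and any distortion apply to the point x, -y, -z); pixel columns grow to the right and rows downward; lengths in m; the calibration is good to about 2 mm. A picture is of the moment at which its call begins. There is no depth.
- robot.hand_in(): hands the job in; it is judged then, once.
The state is a dict: "time": time; "qpos": joint angles; "qvel": joint speeds; "joint_efforts": joint torques, N m; "tool_pos": TCP position; "tool_rot": TCP orientation; "contact_force": force on the tool from outside, world axes, zero at the start; "torque": the same for the moment, N m; "opening": finger opening in m; "grip_force": force on a finger pad.
Only numpy, scipy, OpenCV 4.12 (cv2) and the standard library are available. Lean on these libraries where they do the work, as an engineer would, in place of code of your own. Each camera call takes 0.05 s, during which the arm holds its last target. There are 200 camera calls.

### The job

The biscuit tin's lid is stiff: pick up the spreader, slip its blade into the gap under the brass lip of the lid and lever the lid up until it stands about upright and stays open. Then lay the spreader flat on the wooden board again, setting it down rather than dropping it. Touch the tin only with the spreader, never with the gripper, and leave the mug, the jar, the pepper mill and the spoon where they are.

Things in the scene. Friction and masses are not known exactly. Their poses are not given: they have to be found in the camera images.
- tin: Teal biscuit tin, 110 mm deep (its x) by 150 mm wide (its y), 70 mm high, fixed to the counter. Origin under its centre, z up; its front, with the gap, faces its -x; its hinge is along the +x top edge. A brass ledge 90 mm wide, 14 mm deep and 5 mm thick stands out from the middle of the front wall, its top 61 mm above the counter. Carries the lid.
- tin_lid (a joint): Hinge angle of the steel lid (rad): 0 closed, 1.57 upright, stop at 1.85. Stiff friction hinge: it stays where it is left; about 2 to 3 N up at the lip moves it. Lid plate 110 x 150 x 6 mm, underside 70 mm above the counter when closed, with a brass lip 90 mm wide that overhangs the front wall by 14 mm, above the ledge. The gap between lip and ledge is 9 mm high, 14 mm deep.
- tin_gap (a point): Middle of the mouth of the gap: level with the front edges of lip and ledge, 65.5 mm above the counter. Fixed to the tin, axes as the tin's; the blade goes in along +x.
- tin_hinge (a point): Middle of the lid's hinge line, 70 mm above the counter, 124 mm along the tin's +x from the gap's mouth. The hinge line runs along the tin's y.
- lid_lip (a point): Middle of the front edge of the lid's brass lip, 124 mm from the hinge line; moves with the lid.
- spreader: Spreader, 205 mm long: black handle 115 mm long, 20 mm wide, 22 mm high, with a flat steel blade 90 mm long, 26 mm wide (18 mm over its last 8 mm), 3 mm thick, at mid-height of the handle. Origin at the centre of the handle (11 mm above the board when lying), x towards the blade's tip, y across, z up. About 90 g. Starts lying on the board.
- spreader_tip (a point): Middle of the end of the blade, 147.5 mm along the spreader's x from its origin.
- board: Wooden board, 240 mm (its x) by 320 mm (its y), 14 mm thick, fixed flat on the counter. Origin under its centre.
- mug: Blue mug, radius 40 mm, 90 mm high, handle on its +y side; origin at the centre of its underside. Leave alone.
- jam_jar: Amber jar with red cap, radius 34 mm, 85 mm high; origin at the centre of its underside. Leave alone.
- pepper_mill: Dark wooden pepper mill, radius 27 mm, 127 mm high; origin at the centre of its underside. Leave alone.
- spoon: Steel spoon with a wooden handle lying on the counter, about 200 mm long along its x, bowl to +x. Leave alone.
Mind the look-alikes: they are no part of the job. There is more than one size of the spreader; the one meant has the size given above.

How it is judged:
By the outcome, as a careful person would: the job done as asked, in the order asked, and still so for the second after the job is handed in, with the robot touching nothing.
It also fails if it takes over 53 s, if anything falls off the work surface, if the arm or the gripper's body presses on something with over 40 N, if the wrist force passes 120 N, or if a joint passes its speed limit or range.

## Working session

There is one attempt and no reset: what is moved stays moved. The work goes in short steps, Python scripts to look and compute and a tool call to move; the robot and the scene stay as the last step left them, time stands still between calls to the robot, and variables do not carry over. Pictures are saved under pics/ and viewed, at most 10 in all, crops included, and the job is handed in when it is done.

Besides the shell and the picture viewer there is one more tool, called after ">>>" as name([rows], argument=value, ...), one row to a line, values as JSON. step_arm: Moves the arm, as the interface text tells. Its arguments: {"type":"object","properties":{"motion":{"type":"array"},"hand":{"type":"number"},"squeeze":{"type":"number"}},"required":["motion"]}

```bash
ls; mkdir -p pics; python3 - <<'E'
from cell import robot
import cv2
for n in("scene","top"):
    c=robot.read_camera(n); cv2.imwrite(f"pics/{n}0.png",c["pixels"][...,::-1]); print(n,c["intrinsics"].tolist(),c["xyz"],c["rotation"],c.keys())
print(robot.observe())
E
```

```text
pics
scene [[373.2993360339628, 0.0, 324.92835928421937], [0.0, 373.2993360339628, 208.14305902331628], [0.0, 0.0, 1.0]] [0.93440756 0.67839777 0.82173132] [0.79229357 0.00462606 2.58903573] dict_keys(['pixels', 'intrinsics', 'xyz', 'rotation'])
top [[374.65643191810824, 0.0, 319.7157355987576], [0.0, 374.65643191810824, 196.674504139241], [0.0, 0.0, 1.0]] [0.42319441 0.0302392  0.99424409] [ 0.10434165  0.02515232 -1.57552098] dict_keys(['pixels', 'intrinsics', 'xyz', 'rotation'])
{'time': 0.1, 'qpos': array([-1.32000030e+00,  3.42641291e-01,  1.52489443e+00, -2.20680677e-05,
        1.27541119e+00, -1.46001438e-01]), 'qvel': array([-0.00211303, -0.00117625, -0.00221766, -0.0005973 ,  0.00095336,
       -0.00143785]), 'joint_efforts': array([ 1.39038126e-03, -4.32003307e+01, -2.44694817e+01,  7.19160866e-02,
        5.26016636e-02, -4.74628132e-05]), 'tool_pos': array([ 0.20281179, -0.48382773,  0.20473003]), 'tool_rot': array([-3.14024973e+00, -1.76144010e-04,  3.96803786e-01]), 'contact_force': array([ 0.05678471,  0.25971614, -0.49909163]), 'torque': array([ 0.00420437, -0.05402761,  0.01356712]), 'grip_force': 0.0, 'opening': 0.0920656919682746}
```

View pics/top0.png

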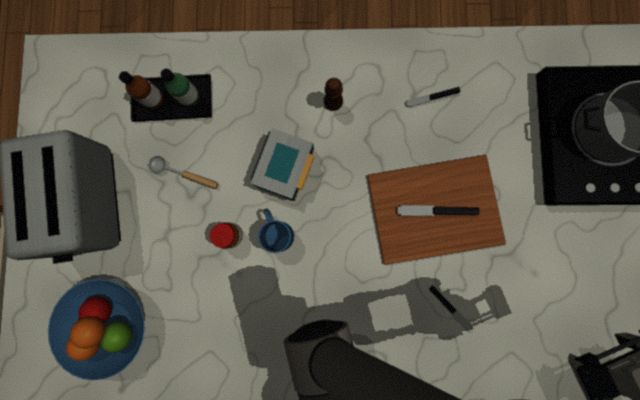

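View pics/scene0.png

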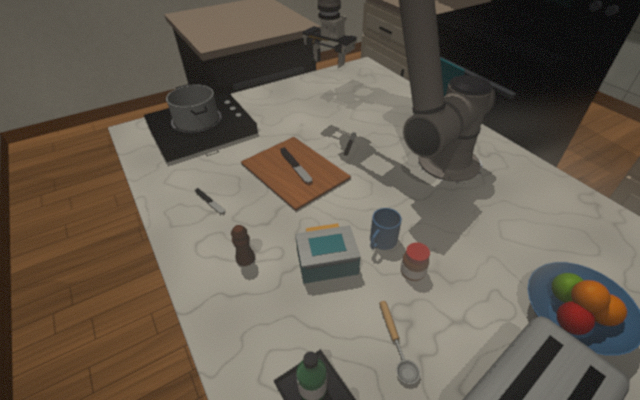

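The top view shows the tin at (282,163) with its brass lip on the right at (306,170). The 205 mm spreader is on the board, from about (397,210) to (479,211). I'll enlarge both.

```bash
cat > h.py <<'E'
import numpy as np, cv2
from cell import robot
from scipy.spatial.transform import Rotation as R
def ray(c,u,v,z):
    K=c["intrinsics"]; d=np.array([(u-K[0][2])/K[0][0],-(v-K[1][2])/K[1][1],-1.])
    d=R.from_euler("xyz",c["rotation"]).as_matrix()@d
    return c["xyz"]+d*(z-c["xyz"][2])/d[2]
def proj(c,p):
    K=c["intrinsics"]; q=R.from_euler("xyz",c["rotation"]).as_matrix().T@(np.asarray(p,float)-c["xyz"])
    return K[0][2]+K[0][0]*q[0]/-q[2], K[1][2]-K[1][1]*q[1]/-q[2]
def crop(c,u0,u1,v0,v1,s,name,g=1.6):
    im=c["pixels"][v0:v1,u0:u1,::-1]; im=np.clip(255*(im/255.)**(1/g),0,255).astype(np.uint8)
    cv2.imwrite(name,cv2.resize(im,None,fx=s,fy=s,interpolation=cv2.INTER_CUBIC))
E
python3 - <<'E'
from h import *
c=robot.read_camera("top")
a=c.copy()
crop(c,240,330,120,210,6,"pics/a.png"); crop(c,390,490,180,240,7,"pics/b.png")
x=cv2.imread("pics/a.png"); y=cv2.imread("pics/b.png")
cv2.imwrite("pics/a.png",x)
print([ (n,ray(c,*p,z).round(3)) for n,p,z in [("tip",(397,210),.025),("end",(479,211),.025),("tinc",(282,163),.076)]])
E
```

```text
[('tip', array([ 0.489, -0.145,  0.025])), ('end', array([ 0.485, -0.354,  0.025])), ('tinc', array([0.605, 0.147, 0.076]))]
```

View pics/a.png

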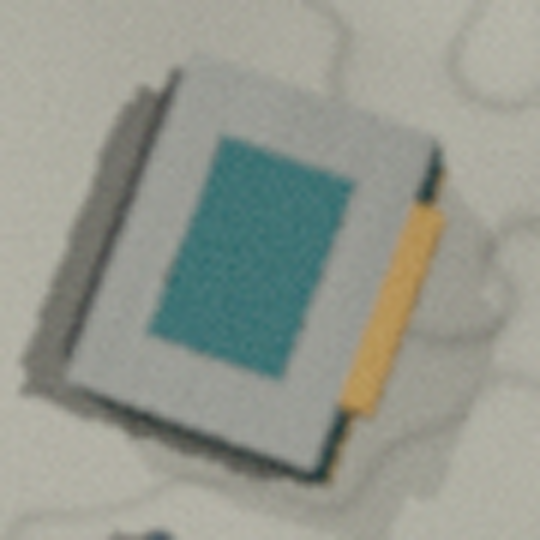

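View pics/b.png

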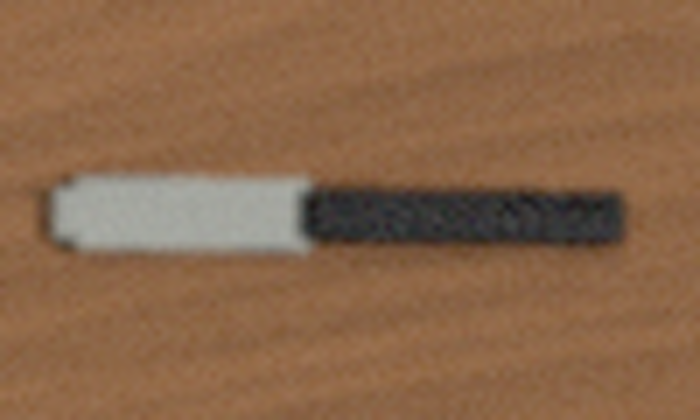

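Crop a shows the lid corners at (193,55), (437,140), (322,475) and (72,383), with the lip's outer edge from (444,212) to (372,414). Crop b shows the spreader tip at (52,213), the handle start at (307,215) and the handle end at (623,218).

```bash
python3 - <<'E'
from h import *
c=robot.read_camera("top")
A=lambda p,z:ray(c,240+(p[0]+.5)/6-.5,120+(p[1]+.5)/6-.5,z)
B=lambda p,z:ray(c,390+(p[0]+.5)/7-.5,180+(p[1]+.5)/7-.5,z)
L=[A(p,.076) for p in [(193,55),(437,140),(322,475),(72,383)]]
l1,l2=A((444,212),.076),A((372,414),.076)
for p in L+[l1,l2]: print(p.round(4))
n=np.linalg.norm
print("sides",n(L[0]-L[1]),n(L[1]-L[2]),n(L[2]-L[3]),n(L[3]-L[0]),"lip",n(l1-l2))
x=(L[0]-L[1])+(L[3]-L[2]); ya=(L[0]-L[3])+(L[1]-L[2])
print("yaw tin",np.arctan2(x[1],x[0]),"from y-edges",np.arctan2(ya[1],ya[0])+np.pi/2, "lip", np.arctan2(*(l1-l2)[[1,0]])+np.pi/2)
print("centre",np.mean(L,0),"lipmid",(l1+l2)/2)
t,j,e=B((52,213),.026),B((307,215),.036),B((623,218),.036)
print("spr",t,j,e,"len",n(t-j),n(j-e),"yaw",np.arctan2(*(j-e)[[1,0]]),np.arctan2(*(t-e)[[1,0]]))
o=robot.observe();print(o["tool_pos"],o["tool_rot"])
E
```

```text
[0.6926 0.173  0.076 ]
[0.655  0.0705 0.076 ]
[0.5148 0.1182 0.076 ]
[0.5539 0.2221 0.076 ]
[0.6244 0.0677 0.076 ]
[0.5399 0.0977 0.076 ]
sides 0.10918287294980182 0.148046644097603 0.11098619597874544 0.14712377590323295 lip 0.08958121248788851
yaw tin 1.2152262710858666 from y-edges 1.2365797225840247 lip 1.2297691625693585
centre [0.60405752 0.14598652 0.076     ] lipmid [0.58215894 0.08267706 0.076     ]
spr [ 0.48875393 -0.14488175  0.026     ] [ 0.48675368 -0.23524965  0.036     ] [ 0.48493406 -0.34882695  0.036     ] len 0.0909415056580933 0.1135918773788802 yaw 1.5547766429139664 1.5520685927540083
[ 0.20284578 -0.48396401  0.20492102] [-3.14072542e+00 -1.35821947e-04  3.96767554e-01]
```

>>> step_arm([
  [[5.855, -1.74, 1.3], -1.156],
  [[5.855, -1.74, 1.3], -1.156],
  [[5.855, -1.74, 1.3], -1.156],
  [[5.855, -1.74, 1.3], -1.156],
  [[5.855, -1.74, 1.3], -1.156],
  [[5.855, -1.74, 1.3], -1.156],
  [[5.855, -1.74, 1.3], -1.156],
  [[5.855, -1.74, 1.3], -1.156],
  [[5.855, -1.74, 1.3], -1.156],
  [[5.855, -1.74, 1.3], -1.156],
], hand=100, squeeze=60)

```text
time: 1.45
tool_pos: [0.4859, -0.2533, 0.1277]
tool_rot: [3.141, 0.0, 1.55]
contact_force: [0.5, 0.7, -0.4]
opening: 0.0558
grip_force: 0.0
```

>>> step_arm([
  [[0, 0, 0.8], 0],
  [[0, 0, 1.3], 0],
  [[0, 0, 1.5], 0],
  [[0, 0, 1.58], 0],
  [[0, 0, 1.58], 0],
  [[0, 0, 1.58], 0],
])

```text
time: 2.2
tool_pos: [0.4872, -0.2527, 0.0336]
tool_rot: [3.14, 0.001, 1.553]
contact_force: [-0.5, 0.1, 0.3]
opening: 0.0557
grip_force: 0.0
```

>>> step_arm([
  [[0, 0, 0], 0],
  [[0, 0, 0], 0],
  [[0, 0, 0], 0],
  [[0, 0, 0], 0],
  [[0, 0, 0], 0],
  [[0, 0, 0], 0],
  [[0, 0, 0], 0],
  [[0, 0, 0], 0],
], hand=255)

```text
time: 3.2
tool_pos: [0.4866, -0.2522, 0.0325]
tool_rot: [3.142, 0.0, 1.553]
contact_force: [-0.0, 1.3, -0.1]
opening: 0.0006
grip_force: 0.0
```

The fingers closed on nothing, so I'll lift a little and look.

>>> step_arm([
  [[0, 0, -0.5], 0],
  [[0, 0, -1.5], 0],
  [[0, 0, -1.5], 0],
  [[0, 0, -1.5], 0],
], hand=100)

```text
time: 3.7
tool_pos: [0.4862, -0.2519, 0.1222]
tool_rot: [-3.141, -0.0, 1.553]
contact_force: [-0.5, 0.6, -0.7]
opening: 0.0356
grip_force: 0.0
```

```bash
python3 - <<'E'
from h import *
c=robot.read_camera("top"); crop(c,370,520,140,280,4,"pics/c1.png")
c=robot.read_camera("scene"); crop(c,220,370,100,220,4,"pics/c2.png")
a=cv2.imread("pics/c1.png")[:480]; b=cv2.imread("pics/c2.png")
cv2.imwrite("pics/c.png",cv2.resize(np.hstack([a,b]),None,fx=.66,fy=.66,interpolation=cv2.INTER_AREA))
o=robot.observe();print(o["tool_pos"],o["tool_rot"])
E
```

```text
[ 0.48574509 -0.25161508  0.12109034] [-3.13926732e+00 -1.47501002e-03  1.55278868e+00]
```

View pics/c.png

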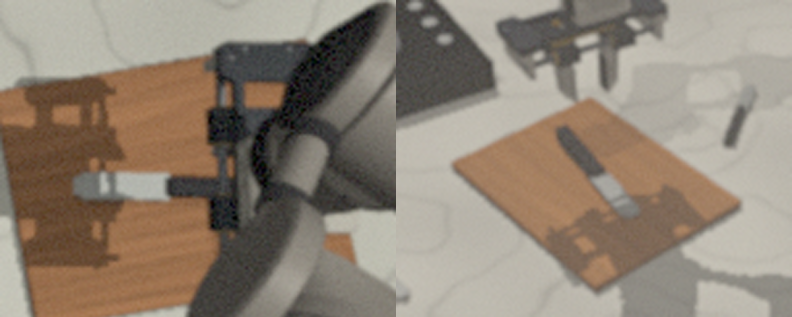

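The spreader hasn't moved: its handle starts at column ~434. In the scene view the fingertips appear at about (293,134), behind the handle. I'll check this against the projected TCP.

```bash
python3 - <<'E'
from h import *
for n in("top","scene"):
    c=robot.read_camera(n); print(n,c["xyz"],c["rotation"])
    for p in [(0.4857,-.2516,.104),(.4865,-.2355,.036),(.4849,-.3488,.036),(.4888,-.1449,.026),(.203,-.484,.188)]: print(p,np.round(proj(c,p),1))
c=robot.read_camera("scene")
f=lambda u,v,z:ray(c,220+(u-396)/2.64,100+v/2.64,z).round(3)
print("fingertips",f(570,92,.104),f(606,86,.104),"handle end/top",f(562,130,.036),"joint",f(597,175,.036),"tip",f(632,212,.026))
E
```

```text
top [0.42319441 0.0302392  0.99424409] [ 0.10434165  0.02515232 -1.57552098]
(0.4857, -0.2516, 0.104) [448.4 208.7]
(0.4865, -0.2355, 0.036) [433.5 210.4]
(0.4849, -0.3488, 0.036) [478.6 210.7]
(0.4888, -0.1449, 0.026) [397. 210.]
(0.203, -0.484, 0.188) [581.6 343. ]
scene [0.93440756 0.67839777 0.82173132] [0.79229357 0.00462606 2.58903573]
(0.4857, -0.2516, 0.104) [293.8 144.7]
(0.4865, -0.2355, 0.036) [297.1 163.7]
(0.4849, -0.3488, 0.036) [282.4 147.1]
(0.4888, -0.1449, 0.026) [309.9 180.8]
(0.203, -0.484, 0.188) [329.   73.5]
fingertips [ 0.481 -0.317  0.104] [ 0.435 -0.305  0.104] handle end/top [ 0.49  -0.336  0.036] joint [ 0.496 -0.225  0.036] tip [ 0.489 -0.148  0.026]
```

```bash
python3 - <<'E'
from h import *
o=robot.observe();p=o["tool_pos"];print(p,o["tool_rot"],o["qpos"],o["opening"],robot.tip_extent)
out=[]
for n,(u0,v0) in (("scene",(245,95)),("top",(400,150))):
    c=robot.read_camera(n); crop(c,u0,u0+100,v0,v0+100,4,"pics/t.png",2); im=cv2.imread("pics/t.png")
    for dz,col in((-.017,(0,0,255)),(0,(0,255,0)),(.045,(255,0,0))):
        u,v=proj(c,p+[0,0,dz]); cv2.circle(im,(int((u-u0+.5)*4),int((v-v0+.5)*4)),3,col,-1)
    out.append(im)
cv2.imwrite("pics/d.png",np.hstack(out))
E
```

```text
[ 0.48603372 -0.25180665  0.12130029] [-3.13963591e+00 -1.25368622e-03  1.55278605e+00] [-6.17995290e-01  4.63781328e-01  1.58166920e+00 -7.87336908e-05
  1.09846498e+00 -5.99950341e-01] 0.05398261465737005 0.017
```

View pics/d.png

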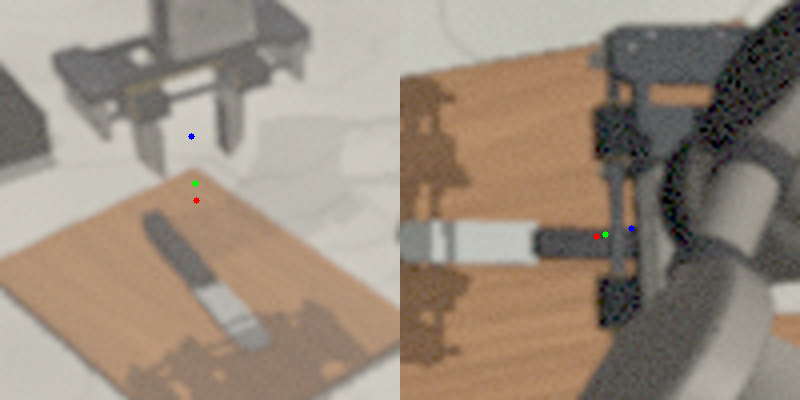

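```bash
python3 - <<'E'
from h import *
ct=robot.read_camera("top");cs=robot.read_camera("scene")
def tri(ut,us):
    ps=[]
    A=np.zeros((3,3));b=np.zeros(3)
    for c,u in((ct,ut),(cs,us)):
        d=ray(c,*u,0)-c["xyz"];d/=np.linalg.norm(d);M=np.eye(3)-np.outer(d,d);A+=M;b+=M@c["xyz"];ps.append((c["xyz"],d))
    x=np.linalg.solve(A,b); return x,[np.linalg.norm(np.cross(d,x-p)) for p,d in ps]
T=lambda u,v:(400+(u-400)/4,150+v/4); S=lambda u,v:(245+u/4,95+v/4)
print("knuckle mid",tri(T(620,217),S(197,88)))
# gripper body bar end (far +x): top (625,130) block vs scene
print("block +x ",tri(T(620,130),S(150,105)),"alt",tri(T(620,130),S(245,72)))
for z in(.104,.12,.13,.14,.15): print(z,ray(cs,*S(196,163),z))
E
```

```text
knuckle mid (array([ 0.48727867, -0.2293386 ,  0.21947765]), [np.float64(0.0006722163572844241), np.float64(0.0006722163572845228)])
block +x  (array([ 0.53025581, -0.22956708,  0.21935125]), [np.float64(0.0019840356835323586), np.float64(0.001984035683532293)]) alt (array([ 0.50001929, -0.19195536,  0.26782769]), [np.float64(0.03207086025433312), np.float64(0.03207086025433313)])
0.104 [ 0.46027099 -0.29781395  0.104     ]
0.12 [ 0.47084067 -0.27605178  0.12      ]
0.13 [ 0.47744671 -0.26245043  0.13      ]
0.14 [ 0.48405276 -0.24884908  0.14      ]
0.15 [ 0.4906588  -0.23524772  0.15      ]
```

Triangulating puts the gripper about 40 mm higher, and slightly further in +y, than the reported TCP. I'll go lower with the fingers open and look again.

>>> step_arm([
  [[0, 0, 0.7], 0],
  [[0, 0, 1.1], 0],
  [[0, 0, 1.1], 0],
  [[0, 0, 1.1], 0],
  [[0, 0, 1.1], 0],
])

```text
time: 4.78
tool_pos: [0.4873, -0.2527, 0.0578]
tool_rot: [3.14, 0.001, 1.553]
contact_force: [0.2, 0.1, 0.5]
opening: 0.0557
grip_force: 0.0
```

```bash
python3 - <<'E'
from h import *
o=robot.observe();p=o["tool_pos"];print(p,o["tool_rot"],o["opening"],o["contact_force"])
out=[]
for n,(u0,v0) in (("scene",(245,105)),("top",(400,150))):
    c=robot.read_camera(n); crop(c,u0,u0+100,v0,v0+100,4,"pics/t.png",2); im=cv2.imread("pics/t.png")
    for dz,col in((-.017,(0,0,255)),(0,(0,255,0)),(.045,(255,0,0))):
        u,v=proj(c,p+[0,0,dz]); cv2.circle(im,(int((u-u0+.5)*4),int((v-v0+.5)*4)),3,col,-1)
    out.append(im)
cv2.imwrite("pics/e.png",np.hstack(out))
E
```

```text
[ 0.48732074 -0.25267503  0.05780486] [3.13957729e+00 1.44804580e-03 1.55284783e+00] 0.05570296139981983 [0.18349729 0.08783113 0.51493817]
```

View pics/e.png

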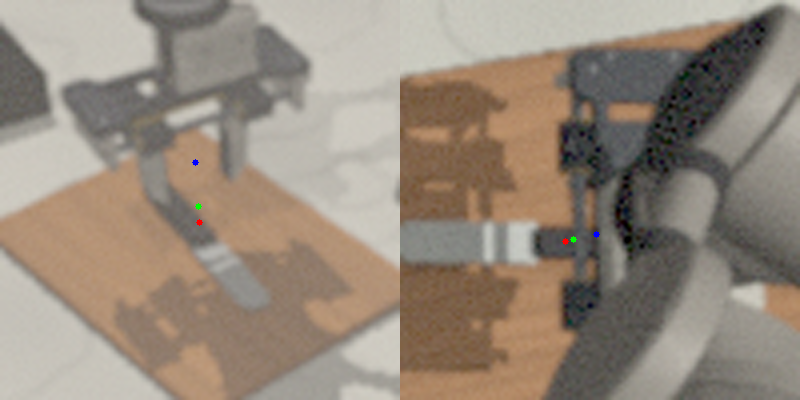

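```bash
python3 - <<'E'
from h import *
c=robot.read_camera("scene")
for p in ((160,203),(235,180),(197,191)):
    print(p,[ray(c,245+p[0]/4,105+p[1]/4,z).round(4).tolist() for z in(.06,.075,.09)])
t=robot.read_camera("top")
for z in(.14,.155,.17): print(z,ray(t,400+180/4,150+145/4,z).round(3),ray(t,400+180/4,150+303/4,z).round(3))
E
```

```text
(160, 203) [[0.5142, -0.2678, 0.06], [0.5224, -0.2491, 0.075], [0.5307, -0.2305, 0.09]]
(235, 180) [[0.4441, -0.2628, 0.06], [0.4537, -0.2443, 0.075], [0.4634, -0.2258, 0.09]]
(197, 191) [[0.4795, -0.2662, 0.06], [0.4884, -0.2476, 0.075], [0.4974, -0.229, 0.09]]
0.14 [ 0.535 -0.235  0.14 ] [ 0.445 -0.231  0.14 ]
0.155 [ 0.533 -0.23   0.155] [ 0.444 -0.226  0.155]
0.17 [ 0.531 -0.225  0.17 ] [ 0.444 -0.222  0.17 ]
```

>>> step_arm([
  [[-0.1, 0, 0.3], 0],
  [[-0.1, 0, 0.55], 0],
  [[-0.1, 0, 0.65], 0],
  [[-0.1, 0, 0.7], 0],
  [[-0.1, 0, 0.7], 0],
  [[-0.1, 0, 0.7], 0],
])

```text
time: 5.72
tool_pos: [0.4867, -0.2583, 0.0149]
tool_rot: [3.141, 0.001, 1.553]
contact_force: [-0.1, 0.2, -0.7]
opening: 0.056
grip_force: 0.0
```

>>> step_arm([
  [[0, 0, 0.04], 0],
  [[0, 0, 0.04], 0],
  [[0, 0, 0.04], 0],
])

```text
time: 6.1
tool_pos: [0.4865, -0.2582, 0.0122]
tool_rot: [3.141, 0.0, 1.553]
contact_force: [-0.0, -0.2, 0.7]
opening: 0.0559
grip_force: 0.0
```

>>> step_arm([
  [[0, 0, 0.03], 0],
  [[0, 0, 0.03], 0],
  [[0, 0, 0.03], 0],
])

```text
time: 6.48
tool_pos: [0.4865, -0.2582, 0.0103]
tool_rot: [-3.142, 0.0, 1.553]
contact_force: [0.2, -0.3, -0.8]
opening: 0.0561
grip_force: 0.0
```

The reported fingertip height is now below the counter with no contact, so the readout really is biased. I'll keep feeling my way down.

>>> step_arm([
  [[0, 0, 0.04], 0],
  [[0, 0, 0.05], 0],
  [[0, 0, 0.05], 0],
])

```text
time: 6.85
tool_pos: [0.4864, -0.2582, 0.0072]
tool_rot: [-3.141, -0.0, 1.553]
contact_force: [0.0, -0.1, -0.1]
opening: 0.056
grip_force: 0.0
```

>>> step_arm([
  [[0, 0, 0.03], 0],
  [[0, 0, 0.03], 0],
  [[0, 0, 0.03], 0],
])

```text
time: 7.22
tool_pos: [0.4865, -0.2582, 0.0055]
tool_rot: [3.142, 0.0, 1.553]
contact_force: [-0.4, 0.2, 1.3]
opening: 0.0559
grip_force: 0.0
```

```bash
python3 - <<'E'
from h import *
o=robot.observe();p=o["tool_pos"];print(p,o["contact_force"])
out=[]
for n,(u0,v0) in (("scene",(255,115)),("top",(390,170))):
    c=robot.read_camera(n); crop(c,u0,u0+80,v0,v0+80,5,"pics/t.png",2.2); out.append(cv2.imread("pics/t.png"))
cv2.imwrite("pics/f.png",np.hstack(out))
E
```

```text
[ 0.48646548 -0.2581828   0.00550669] [-0.43536456  0.19411341  1.27413111]
```

View pics/f.png

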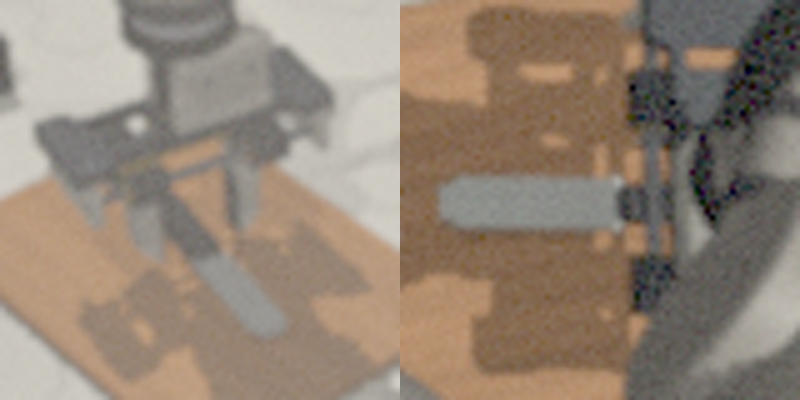

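```bash
python3 - <<'E'
from h import *
c=robot.read_camera("scene")
for p in ((155,260),(245,228),(200,244)):
    print(p,[ray(c,255+p[0]/5,115+p[1]/5,z).round(4).tolist() for z in(.014,.02,.03)])
t=robot.read_camera("top")
for z in(.08,.09,.10): print(z,[ray(t,390+250/5,170+v/5,z).round(3).tolist() for v in (97,285)])
E
```

```text
(155, 260) [[0.5157, -0.2653, 0.014], [0.5188, -0.2583, 0.02], [0.524, -0.2466, 0.03]]
(245, 228) [[0.4448, -0.2638, 0.014], [0.4485, -0.2568, 0.02], [0.4545, -0.2452, 0.03]]
(200, 244) [[0.4806, -0.2645, 0.014], [0.484, -0.2575, 0.02], [0.4896, -0.2459, 0.03]]
0.08 [[0.535, -0.241, 0.08], [0.443, -0.237, 0.08]]
0.09 [[0.534, -0.238, 0.09], [0.443, -0.234, 0.09]]
0.1 [[0.532, -0.235, 0.1], [0.443, -0.231, 0.1]]
```

Here the fingertips straddle the handle, about 20 mm behind the blade and 5–8 mm above the board. I'll go down a bit more.

>>> step_arm([
  [[0, 0, 0.05], 0],
  [[0, 0, 0.05], 0],
  [[0, 0, 0.05], 0],
])

```text
time: 7.8
tool_pos: [0.4864, -0.2582, 0.0024]
tool_rot: [-3.142, -0.0, 1.553]
contact_force: [0.0, 0.8, 0.2]
opening: 0.0559
grip_force: 0.0
```

>>> step_arm([
  [[0, 0, 0.025], 0],
  [[0, 0, 0.025], 0],
  [[0, 0, 0.025], 0],
])

```text
time: 8.18
tool_pos: [0.4865, -0.2582, 0.001]
tool_rot: [3.142, 0.0, 1.553]
contact_force: [0.0, -0.7, 0.2]
opening: 0.0557
grip_force: 0.0
```

>>> step_arm([
  [[0, 0, 0.025], 0],
  [[0, 0, 0.025], 0],
  [[0, 0, 0.025], 0],
])

```text
time: 8.55
tool_pos: [0.4865, -0.2582, -0.0005]
tool_rot: [3.142, 0.0, 1.553]
contact_force: [0.4, -0.2, -0.3]
opening: 0.0557
grip_force: 0.0
```

>>> step_arm([
  [[0, 0, 0], 0],
  [[0, 0, 0], 0],
  [[0, 0, 0], 0],
  [[0, 0, 0], 0],
  [[0, 0, 0], 0],
], hand=255, squeeze=60)

```text
time: 9.18
tool_pos: [0.4865, -0.2582, -0.0005]
tool_rot: [3.142, 0.0, 1.553]
contact_force: [-1.1, 0.4, -0.2]
opening: 0.0194
grip_force: 60.0
```

Gripped at 19.4 mm opening, 60 N. I'll lift it and carry it to a point in front of the gap, high up.

>>> step_arm([
  [[0, 0, -0.3], 0],
  [[0, 0, -1.0], 0],
  [[0, 0, -1.5], 0],
  [[0.6, 0.12, -1.5], 0.06],
  [[1.3, 0.25, -1.5], 0.14],
  [[2.0, 0.4, -1.5], 0.22],
  [[2.6, 0.52, -1.5], 0.29],
  [[3.118, 0.616, -1.5], 0.324],
  [[3.118, 0.616, -1.5], 0.324],
  [[3.118, 0.616, -1.5], 0.324],
])

```text
time: 10.42
tool_pos: [0.5267, -0.0722, 0.0894]
tool_rot: [-3.141, 0.0, 1.23]
contact_force: [-0.1, -0.1, -1.1]
opening: 0.0194
grip_force: 60.0
```

```bash
python3 - <<'E'
from h import *
o=robot.observe();p=o["tool_pos"];print(p,o["tool_rot"],o["contact_force"],o["opening"],o["grip_force"])
y=o["tool_rot"][2];d=np.array([np.cos(y),np.sin(y),0])
out=[]
for n,(u0,v0) in (("scene",(275,170)),("top",(285,120))):
    c=robot.read_camera(n); crop(c,u0,u0+80,v0,v0+110,5,"pics/t.png",2.2); im=cv2.imread("pics/t.png")
    for q in (p+.1133*d+[0,0,.0255], np.array([.5815,.082,.0655])):
        u,v=proj(c,q); cv2.circle(im,(int((u-u0+.5)*5),int((v-v0+.5)*5)),2,(0,0,255),-1)
    out.append(im)
cv2.imwrite("pics/g.png",np.hstack(out))
E
```

```text
[ 0.52665111 -0.07222059  0.08941052] [-3.14147879e+00  4.52385816e-04  1.22954670e+00] [-0.1191805  -0.10680754 -1.10012679] 0.01938384200256143 59.99946177005768
```

View pics/g.png

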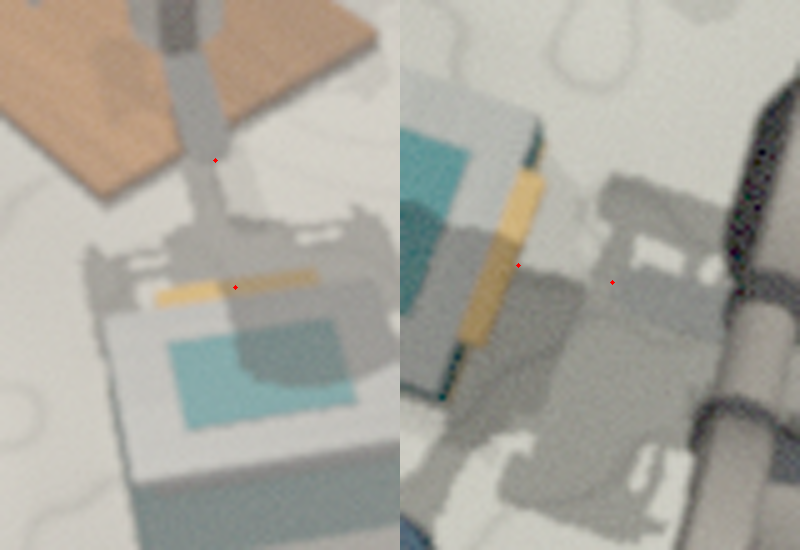

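In the scene view the blade tip is at about (207,157), against a predicted (215,160). The top view agrees too, and the lip is where I expected. I'll descend to gap height in front of the mouth, then approach.

>>> step_arm([
  [[0, 0, 0.4], 0],
  [[0, 0, 0.7], 0],
  [[0, 0, 0.825], 0],
  [[0.3, 0, 0.825], 0],
  [[0.6, 0, 0.825], 0],
  [[0.75, 0, 0.825], 0],
  [[0.75, 0, 0.825], 0],
  [[0.75, 0, 0.825], 0],
])

```text
time: 11.52
tool_pos: [0.5419, -0.0294, 0.0402]
tool_rot: [3.141, 0.0, 1.229]
contact_force: [0.5, 0.3, -0.2]
opening: 0.0195
grip_force: 60.0
```

```bash
python3 - <<'E'
from h import *
o=robot.observe();p=o["tool_pos"];print(p,o["tool_rot"],o["contact_force"])
y=o["tool_rot"][2];d=np.array([np.cos(y),np.sin(y),0]); print("tip",p+.1133*d+[0,0,.0255])
c=robot.read_camera("scene");u0,v0=290,195; crop(c,u0,u0+75,v0,v0+50,10,"pics/h.png",2.2); im=cv2.imread("pics/h.png")
for q,col in ((p+.1133*d+[0,0,.0255],(0,0,255)), (np.array([.5815,.082,.0655]),(255,0,0))):
    u,v=proj(c,q); cv2.circle(im,(int((u-u0+.5)*10),int((v-v0+.5)*10)),3,col,-1)
cv2.imwrite("pics/h.png",im)
E
```

```text
[ 0.541883   -0.02940573  0.04016223] [3.14135508e+00 2.40214204e-04 1.22921876e+00] [ 0.48182812  0.27782517 -0.21540289]
tip [0.57983554 0.07734863 0.06566223]
```

View pics/h.png

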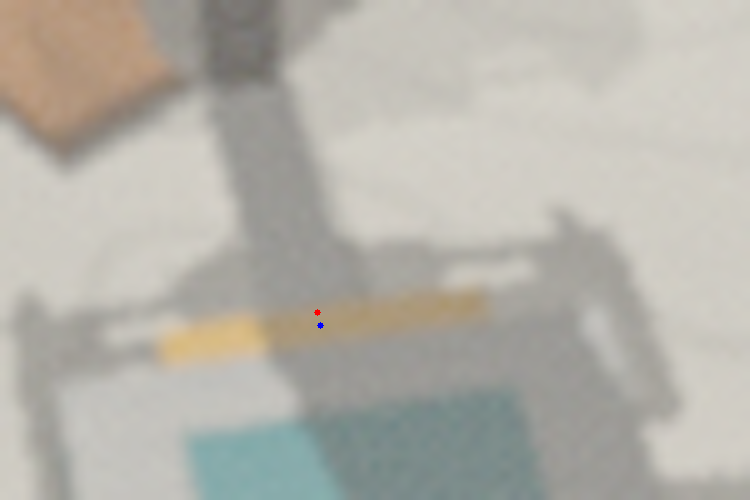

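The blade points into the gap with its tip about 5 mm short of the lip, near (315,308). I'll insert it while watching the force.

>>> step_arm([
  [[0.04, 0, 0], 0],
  [[0.08, 0, 0], 0],
  [[0.12, 0, 0], 0],
  [[0.16, 0, 0], 0],
  [[0.16, 0, 0], 0],
  [[0.16, 0, 0], 0],
])

```text
time: 12.32
tool_pos: [0.5451, -0.0203, 0.04]
tool_rot: [3.142, 0.0, 1.229]
contact_force: [0.7, 0.2, -0.5]
opening: 0.0194
grip_force: 60.0
```

>>> step_arm([
  [[0.04, 0, 0], 0],
  [[0.08, 0, 0], 0],
  [[0.1, 0, 0], 0],
  [[0.1, 0, 0], 0],
  [[0.1, 0, 0], 0],
])

```text
time: 12.95
tool_pos: [0.5471, -0.0147, 0.04]
tool_rot: [3.142, 0.0, 1.229]
contact_force: [-0.2, -0.4, -1.5]
opening: 0.0191
grip_force: 60.0
```

>>> step_arm([
  [[0, 0, -0.05], 0],
  [[0, 0, -0.1], 0],
  [[0, 0, -0.15], 0],
  [[0, 0, -0.2], 0],
  [[0, 0, -0.2], 0],
  [[0, 0, -0.2], 0],
])

```text
time: 13.7
tool_pos: [0.5471, -0.0147, 0.052]
tool_rot: [3.142, 0.0, 1.229]
contact_force: [0.2, 0.4, -2.0]
opening: 0.0196
grip_force: 60.0
```

>>> step_arm([
  [[0.04, 0, -0.1], 0],
  [[0.08, 0, -0.2], 0],
  [[0.125, 0, -0.3], 0],
  [[0.17, 0, -0.38], 0],
  [[0.235, 0, -0.55], 0],
  [[0.31, 0, -0.713], 0],
  [[0.4, 0, -0.865], 0],
  [[0.513, 0, -1.01], 0],
  [[0.513, 0, -1.01], 0],
])

```text
time: 14.82
tool_pos: [0.5582, 0.0151, 0.1135]
tool_rot: [3.14, -0.001, 1.229]
contact_force: [-0.0, 0.7, -0.9]
opening: 0.0197
grip_force: 60.0
```

```bash
python3 - <<'E'
from h import *
o=robot.observe();print(o["tool_pos"],o["contact_force"],o["torque"])
c=robot.read_camera("top")
# lid angle: extent of teal label pixels
im=c["pixels"][100:230,230:350].astype(int); m=(im[...,2]-im[...,0]>30)&(im[...,1]-im[...,0]>30)
v,u=np.nonzero(m); print(len(u),u.mean()+230,v.mean()+100,u.min()+230,u.max()+230)
E
```

```text
[0.55816806 0.01507469 0.11354722] [-0.00957377  0.6650232  -0.94755207] [ 0.00137152 -0.05136646 -0.03633087]
122 276.8524590163934 149.02459016393442 269 285
```

```bash
cat > lid.py <<'E'
from h import *
d=np.array([.3345,.9424,0]);H=np.array([.5815,.082,.07])+.124*d;yy=np.array([-.9424,.3345,0])
def lid():
    for n,(u0,u1,v0,v1) in (("scene",(260,400,120,320)),("top",(210,350,90,230))):
        c=robot.read_camera(n); hsv=cv2.cvtColor(c["pixels"],cv2.COLOR_RGB2HSV)[v0:v1,u0:u1]
        for nm,lo,hi in (("brass",(14,110,60),(28,255,255)),("teal",(82,90,40),(98,255,255))):
            m=cv2.inRange(hsv,lo,hi); k,_,st,ce=cv2.connectedComponentsWithStats(m)
            print(n,nm,[(int(st[i,4]),(st[i,:4]+[u0,v0,0,0]).tolist(),(ce[i]+[u0,v0]).round(0).tolist()) for i in range(1,k) if st[i,4]>15])
        for th in (0,.35,.7,1.2,1.57,1.8):
            e=-np.cos(th)*d+np.array([0,0,np.sin(th)]); nrm=np.sin(th)*d+np.array([0,0,np.cos(th)])
            f=lambda r,s:np.round(proj(c,H+r*e+s*yy+.006*nrm)).astype(int).tolist()
            print("  th",th,"lip",f(.124,.045),f(.124,-.045),"label c",f(.055,0), "corners",f(.11,.075),f(.11,-.075))
E
python3 -c "from lid import *; lid()"
```

```text
scene brass [(152, [307, 212, 35, 9], [323.0, 216.0]), (84, [381, 302, 11, 18], [386.0, 311.0])]
scene teal [(215, [310, 232, 17, 22], [317.0, 243.0])]
  th 0 lip [338, 222] [305, 227] label c [327, 243] corners [350, 224] [295, 233]
  th 0.35 lip [339, 214] [305, 219] label c [327, 240] corners [351, 217] [295, 225]
  th 0.7 lip [341, 210] [306, 215] label c [328, 240] corners [354, 214] [295, 223]
  th 1.2 lip [347, 215] [310, 221] label c [331, 243] corners [359, 218] [298, 228]
  th 1.57 lip [352, 227] [313, 233] label c [332, 249] corners [364, 229] [300, 240]
  th 1.8 lip [355, 237] [316, 244] label c [334, 254] corners [367, 238] [302, 249]
top brass [(119, [282, 154, 11, 27], [287.0, 168.0]), (41, [210, 180, 7, 8], [213.0, 184.0])]
top teal [(214, [265, 140, 22, 20], [276.0, 148.0])]
  th 0 lip [302, 189] [314, 155] label c [282, 163] corners [292, 198] [313, 142]
  th 0.35 lip [297, 185] [309, 150] label c [279, 161] corners [287, 196] [308, 137]
  th 0.7 lip [286, 180] [299, 143] label c [274, 158] corners [277, 191] [299, 131]
  th 1.2 lip [262, 170] [276, 132] label c [263, 154] corners [256, 183] [279, 121]
  th 1.57 lip [242, 163] [256, 125] label c [255, 151] corners [239, 177] [262, 114]
  th 1.8 lip [230, 159] [245, 121] label c [251, 149] corners [229, 173] [252, 111]
```

The lid is following, at about 0.7 rad. Continuing the arc.

>>> step_arm([
  [[0.12, 0, -0.13], 0],
  [[0.258, 0, -0.25], 0],
  [[0.4, 0, -0.355], 0],
  [[0.56, 0, -0.443], 0],
  [[0.72, 0, -0.515], 0],
  [[0.895, 0, -0.575], 0],
  [[1.07, 0, -0.61], 0],
  [[1.25, 0, -0.635], 0],
  [[1.38, 0, -0.64], 0],
  [[1.38, 0, -0.64], 0],
])

```text
time: 16.23
tool_pos: [0.5853, 0.0932, 0.1508]
tool_rot: [-3.141, -0.0, 1.23]
contact_force: [-0.7, -0.1, -1.7]
opening: 0.0197
grip_force: 60.0
```

```bash
python3 -c "
from lid import *; lid(); o=robot.observe(); print(o['tool_pos'],o['contact_force'],o['opening'])"
```

```text
scene brass [(198, [311, 228, 40, 9], [330.0, 232.0]), (58, [381, 302, 8, 12], [385.0, 308.0])]
scene teal []
  th 0 lip [338, 222] [305, 227] label c [327, 243] corners [350, 224] [295, 233]
  th 0.35 lip [339, 214] [305, 219] label c [327, 240] corners [351, 217] [295, 225]
  th 0.7 lip [341, 210] [306, 215] label c [328, 240] corners [354, 214] [295, 223]
  th 1.2 lip [347, 215] [310, 221] label c [331, 243] corners [359, 218] [298, 228]
  th 1.57 lip [352, 227] [313, 233] label c [332, 249] corners [364, 229] [300, 240]
  th 1.8 lip [355, 237] [316, 244] label c [334, 254] corners [367, 238] [302, 249]
top brass [(41, [210, 181, 7, 7], [213.0, 184.0])]
top teal []
  th 0 lip [302, 189] [314, 155] label c [282, 163] corners [292, 198] [313, 142]
  th 0.35 lip [297, 185] [309, 150] label c [279, 161] corners [287, 196] [308, 137]
  th 0.7 lip [286, 180] [299, 143] label c [274, 158] corners [277, 191] [299, 131]
  th 1.2 lip [262, 170] [276, 132] label c [263, 154] corners [256, 183] [279, 121]
  th 1.57 lip [242, 163] [256, 125] label c [255, 151] corners [239, 177] [262, 114]
  th 1.8 lip [230, 159] [245, 121] label c [251, 149] corners [229, 173] [252, 111]
[0.58498102 0.09259097 0.15067495] [ 0.05429337 -0.21462294 -1.04261692] 0.018827540382199213
```

The lip sits at scene (330,232), which matches about 1.57 rad. I'll withdraw straight back, then return above the board.

>>> step_arm([
  [[-0.3, 0, 0], 0],
  [[-0.9, 0, 0], 0],
  [[-1.6, 0, 0], 0],
  [[-2.4, 0, 0], 0],
  [[-3.2, 0.1, 0], -0.06],
  [[-4.0, 0.2, 0], -0.15],
  [[-4.8, 0.3, 0], -0.24],
  [[-5.6, 0.38, 0], -0.31],
  [[-6.058, 0.408, 0], -0.3235],
  [[-6.058, 0.408, 0.3], -0.3235],
])

```text
time: 17.58
tool_pos: [0.4853, -0.262, 0.134]
tool_rot: [3.139, 0.002, 1.548]
contact_force: [-0.1, -0.1, -1.3]
opening: 0.0194
grip_force: 60.0
```

```bash
python3 -c "
from lid import *; lid(); o=robot.observe(); print(o['tool_pos'],o['tool_rot'],o['contact_force'],o['opening'])"
```

```text
scene brass [(246, [311, 227, 41, 10], [330.0, 231.0]), (71, [381, 302, 10, 18], [386.0, 311.0])]
scene teal []
  th 0 lip [338, 222] [305, 227] label c [327, 243] corners [350, 224] [295, 233]
  th 0.35 lip [339, 214] [305, 219] label c [327, 240] corners [351, 217] [295, 225]
  th 0.7 lip [341, 210] [306, 215] label c [328, 240] corners [354, 214] [295, 223]
  th 1.2 lip [347, 215] [310, 221] label c [331, 243] corners [359, 218] [298, 228]
  th 1.57 lip [352, 227] [313, 233] label c [332, 249] corners [364, 229] [300, 240]
  th 1.8 lip [355, 237] [316, 244] label c [334, 254] corners [367, 238] [302, 249]
top brass [(182, [242, 125, 18, 39], [250.0, 145.0]), (137, [272, 136, 18, 17], [281.0, 144.0]), (150, [290, 142, 17, 17], [298.0, 150.0]), (277, [266, 153, 34, 23], [284.0, 165.0]), (197, [297, 155, 17, 36], [305.0, 172.0]), (116, [260, 171, 16, 17], [267.0, 179.0]), (160, [277, 177, 17, 17], [285.0, 185.0]), (42, [210, 180, 7, 8], [213.0, 184.0])]
top teal [(110, [270, 130, 43, 33], [295.0, 142.0]), (30, [263, 140, 7, 17], [266.0, 148.0]), (17, [258, 158, 5, 12], [260.0, 164.0]), (18, [298, 166, 6, 14], [300.0, 172.0]), (126, [252, 171, 45, 28], [275.0, 189.0])]
  th 0 lip [302, 189] [314, 155] label c [282, 163] corners [292, 198] [313, 142]
  th 0.35 lip [297, 185] [309, 150] label c [279, 161] corners [287, 196] [308, 137]
  th 0.7 lip [286, 180] [299, 143] label c [274, 158] corners [277, 191] [299, 131]
  th 1.2 lip [262, 170] [276, 132] label c [263, 154] corners [256, 183] [279, 121]
  th 1.57 lip [242, 163] [256, 125] label c [255, 151] corners [239, 177] [262, 114]
  th 1.8 lip [230, 159] [245, 121] label c [251, 149] corners [229, 173] [252, 111]
[ 0.48408094 -0.25888675  0.13144706] [-3.13838676e+00 -2.00389234e-03  1.55007118e+00] [-0.66755418  0.5508679  -1.53794191] 0.019512377112803767
```

The lid stays upright and the biscuits are visible. Now I'll set the spreader down.

>>> step_arm([
  [[0, 0, 0], 0],
  [[0, 0, 0.6], 0],
  [[0, 0, 1.2], 0],
  [[0, 0, 1.7], 0],
  [[0, 0, 1.95], 0],
  [[0, 0, 2.05], 0],
  [[0, 0, 2.1], 0],
  [[0, 0, 2.1], 0],
  [[0, 0, 2.1], 0],
])

```text
time: 18.8
tool_pos: [0.4868, -0.2586, 0.0077]
tool_rot: [3.14, 0.001, 1.552]
contact_force: [0.3, -0.3, -0.3]
opening: 0.0196
grip_force: 60.0
```

>>> step_arm([
  [[0, 0, 0.03], 0],
  [[0, 0, 0.06], 0],
  [[0, 0, 0.06], 0],
  [[0, 0, 0.06], 0],
])

```text
time: 19.3
tool_pos: [0.4864, -0.2583, 0.0034]
tool_rot: [-3.142, 0.0, 1.552]
contact_force: [-0.6, 0.3, -0.8]
opening: 0.0195
grip_force: 60.0
```

>>> step_arm([
  [[0, 0, 0.02], 0],
  [[0, 0, 0.04], 0],
  [[0, 0, 0.04], 0],
  [[0, 0, 0.04], 0],
])

```text
time: 19.8
tool_pos: [0.4864, -0.2584, 0.001]
tool_rot: [3.142, 0.0, 1.552]
contact_force: [0.5, 0.1, -2.2]
opening: 0.0197
grip_force: 60.0
```

>>> step_arm([
  [[0, 0, 0.02], 0],
  [[0, 0, 0.02], 0],
  [[0, 0, 0.02], 0],
])

```text
time: 20.18
tool_pos: [0.4864, -0.2583, -0.0002]
tool_rot: [-3.142, 0.0, 1.552]
contact_force: [0.1, -0.3, -0.9]
opening: 0.0194
grip_force: 60.0
```

>>> step_arm([
  [[0, 0, 0.01], 0],
  [[0, 0, 0.01], 0],
  [[0, 0, 0.01], 0],
])

```text
time: 20.55
tool_pos: [0.4864, -0.2584, -0.0005]
tool_rot: [3.141, 0.0, 1.552]
contact_force: [-2.3, 1.4, 4.1]
opening: 0.0197
grip_force: 60.0
```

Contact shows as 4 N upward. I'll lower the squeeze, open the fingers and retreat.

>>> step_arm([
  [[0, 0, 0], 0],
  [[0, 0, 0], 0],
  [[0, 0, 0], 0],
  [[0, 0, 0], 0],
  [[0, 0, 0], 0],
  [[0, 0, 0], 0],
], hand=110, squeeze=3)

```text
time: 21.3
tool_pos: [0.4864, -0.2583, -0.0008]
tool_rot: [3.142, 0.0, 1.552]
contact_force: [-0.5, 0.8, 0.6]
opening: 0.0521
grip_force: 0.0
```

>>> step_arm([
  [[0, 0, -0.3], 0],
  [[0, 0, -0.8], 0],
  [[0, 0, -1.6], 0],
  [[0, 0, -2.4], 0],
  [[-0.8, -0.8, -2.5], 0],
  [[-1.6, -1.6, -2.5], 0],
  [[-2.4, -2.4, -2.5], 0],
  [[-2.5, -2.5, -2.5], 0],
  [[-2.5, -2.5, -2.5], 0],
])

```text
time: 22.42
tool_pos: [0.3323, -0.4066, 0.1492]
tool_rot: [-3.142, 0.0, 1.549]
contact_force: [-0.2, -0.1, -0.0]
opening: 0.0517
grip_force: 0.0
```

```bash
python3 - <<'E'
from lid import *
o=robot.observe();print(o["tool_pos"],o["opening"],o["contact_force"],o["time"])
for n,b in (("top",(380,500,185,235)),("scene",(240,350,140,195))):
    c=robot.read_camera(n);a=cv2.imread(f"pics/{n}0.png")[...,::-1]
    m=(cv2.absdiff(c["pixels"],np.ascontiguousarray(a)).max(2)>50).astype(np.uint8)
    m=cv2.morphologyEx(m,cv2.MORPH_OPEN,np.ones((3,3)))
    k,_,st,_=cv2.connectedComponentsWithStats(m); print(n,[s.tolist() for s in st[1:] if s[4]>12])
    # non-wood (low saturation) region on board
    u0,u1,v0,v1=b
    for im in(a,c["pixels"]):
        h=cv2.cvtColor(np.ascontiguousarray(im),cv2.COLOR_RGB2HSV)[v0:v1,u0:u1]; g=(h[...,1]<70).astype(np.uint8)
        k,_,st,_=cv2.connectedComponentsWithStats(g); print("  spreader?",[s.tolist() for s in st[1:] if s[4]>60])
E
```

```text
[ 0.33233674 -0.40663248  0.14922517] 0.05171653224405598 [-0.20815882 -0.06105526 -0.022228  ] 22.425
top [[224, 118, 88, 77, 3300], [439, 228, 5, 4, 18], [530, 233, 110, 167, 10382], [281, 244, 98, 62, 2308], [210, 251, 47, 57, 1033], [423, 253, 4, 4, 15], [369, 253, 100, 43, 1806], [459, 252, 10, 8, 47], [408, 254, 14, 5, 48], [262, 267, 16, 22, 211], [295, 280, 168, 84, 4902], [451, 286, 59, 44, 1205], [229, 317, 16, 33, 256], [259, 337, 25, 26, 262], [610, 337, 30, 16, 270], [401, 344, 120, 56, 4280], [256, 367, 11, 16, 111], [616, 396, 13, 4, 38]]
  spreader? [[113, 0, 7, 28, 99], [17, 20, 81, 11, 615]]
  spreader? [[114, 0, 6, 28, 99], [17, 20, 82, 11, 624]]
scene [[285, 0, 33, 31, 549], [399, 0, 5, 8, 34], [436, 3, 8, 9, 57], [322, 7, 16, 5, 62], [320, 14, 19, 6, 66], [338, 37, 17, 8, 112], [315, 60, 22, 34, 361], [286, 74, 21, 22, 240], [403, 83, 27, 72, 1108], [322, 126, 16, 10, 105], [340, 134, 9, 10, 68], [345, 137, 30, 30, 446], [321, 145, 33, 28, 339], [386, 161, 55, 40, 872], [354, 183, 51, 25, 587], [396, 200, 17, 15, 141], [411, 214, 5, 4, 18], [298, 228, 65, 37, 1192], [411, 229, 6, 7, 29], [297, 235, 6, 4, 21], [304, 234, 5, 3, 15], [311, 288, 62, 25, 1013]]
  spreader? [[0, 0, 46, 55, 1133], [59, 0, 51, 35, 908], [41, 8, 31, 35, 270], [83, 39, 27, 16, 229]]
  spreader? [[0, 0, 45, 55, 1131], [59, 0, 51, 35, 913], [41, 8, 31, 35, 275], [83, 39, 27, 16, 226]]
```

The spreader is back where it lay, the lid is upright and the arm is clear.

```bash
python3 -c "
from cell import robot
print(robot.hand_in())"
```

```text
the job is handed in; nothing more can be done
None
```

The lid stands open at about 1.57 rad, the spreader lies flat on the board where it started, and the job was handed in at about 22.5 s of the 53 s allowed; no verdict came back.

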